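# Fill the condiment caddy

## Robot

A 7-joint arm with a two-finger parallel gripper is mounted at the origin on a cart in front of the work surface, level with it; the furniture and walls round the work are solid. World frame = base frame: x ahead of the robot, y to its left, z up, the work surface at z = 0. Lengths are in m, angles in rad, forces in N, time in s.
With the tool pointing down it reaches from about 0.425 to 0.925 m from the base axis. Payload 6.8 kg.
Tool frame: the origin (TCP) lies midway between the tips of the shut fingers; the grasp point (between the pads) lies 19 mm behind it (r.grip_depth is the distance from the TCP to the grasp point, in m); z points along the fingers, y is the line along which they close (so a half turn about z gives the same grasp; the last joint's range is limited). The gripper opens to 85 mm and grips with 20 to 120 N. Pads are 22 mm wide; open, the fingers measure 114 mm over their backs; the gripper's body (76 mm by 85 mm) begins 54 mm behind the grasp point. The pads swing forward as they close: fully open they stand 13 mm farther back than shut.
Start: joints at [1.173, 0.477, 0.022, 1.555, -0.011, 1.109, -0.083], TCP at [0.193, -0.647, 0.192] pointing down, gripper open.
Joint ranges: [-2.96, 2.96], [-0.34, 2.1], [-1.41, 1.46], [0.24, 2.44], [-1.37, 4.51], [0.17, 1.92], [-2.96, 2.96]. Speed limits (rad/s): [2.39, 2.39, 3.14, 3.14, 3.14, 3.14, 3.14].

## Interface

Orientations are given as a rotation vector (axis times angle).
In Python, from bench import telemetry, grab_frame, calibration, order, silhouettes, r gives the robot as it stands.
- The arm moves only by the tool apply_moves, never from a script. Its argument "moves" is a list of rows, each a list of 7 numbers: the turn, a rotation vector about the tool's x, y, z scaled (see below), then the shift along the tool's x, y, z scaled (see below), then the opening, from -1 (shut) to 1 (fully open). A call has exactly 8 rows; each row shifts and turns the commanded pose from where the row before left it, along the tool's axes as they then stand; what a row does not reach is not made up. The controller multiplies each number of a shift by 1000 mm and each number of a turn by 6 degrees. A row lasts 1/12 s, in which the tool goes at most 41.7 mm and 7.16 degrees, less where a joint would pass 70% of its speed; a pose out of reach is approached as far as the arm can. A call with a number of a shift or a turn outside -1 to 1 is refused whole. A call with a gripper value outside its range is refused whole. The fingers move at their own pace and stop on an object; "grip_force" is the grip in N (left out, the last holds). Time passes only in rows, so rows that do not move let the fingers close, or fill a call up. It gives the time, the measured TCP pose, the force, the opening and the grip force at its end, in the units of the state.
- telemetry.get_obs(): the state, without advancing time (a new reading comes with each control period).
- grab_frame(name): name is "side" or "top" or "wrist"; returns the picture (384x512x3 uint8, blue, green, red); there is no depth.
- calibration(name): a dict with "fx", "fy", "cx", "cy" (pixels), "k1" (the pictures are not rectified: a ray, as slopes to the right and down, at radius r is drawn at 1 + k1 r^2 times it, then the intrinsics apply), "world_from_camera" (4x4, takes a point from camera to world coordinates); the wrist camera has in their place "mount" (4x4, takes a point from camera to tool coordinates, whose origin is the TCP and whose axes are the flange's). Camera axes: x right, y down, z forward; pixel columns grow to the right and rows downward; lengths in m; the calibration is good to about 2 mm. A picture is of the moment at which its call begins: read the wrist's pose just before it. calibration takes no time and is no camera call.
- order.hand_in(): hands the job in; it is judged then, once.
Trained networks look in the newest picture that a camera, given by its name, has taken for a name from the list of things; names that differ only in an ending like _2 or _b are one class to them, and where a whole thing is asked for, a point or a joint stands for the part that bears it (a point fixed in the world has none). Each returns a list of dicts, best first, with "p" (0 to 1); they miss things now and then, are a little off and sometimes report something else, mostly with a low value. They report only what shows in the picture. A call takes as long as a camera call. They do not tell look-alikes from the thing itself.
- silhouettes(thing, camera): "mask" (384x512 bool, what is visible of it) and "extent" ([centre column, centre row, width, height] in pixels, round what is visible of it).
The state is a dict: "clock": time; "joints": joint angles; "qvel": joint speeds; "tau": joint torques, N m; "tcp_pos": TCP position; "orientation": TCP orientation; "contact_force": force on the tool from outside, world axes, zero at the start; "moment": the same for the moment, N m; "grip_width": finger opening in m; "gripper_force": force on a finger pad.
Only numpy, scipy, OpenCV 4.12 (cv2) and the standard library are available. Lean on these libraries where they do the work, as an engineer would, in place of code of your own. Each camera call takes 0.05 s, during which the arm holds its last target. There are 200 camera calls.

## Task

One of the three condiment containers (brown stoneware jar, spice jar, salt shaker) already stands in the divided wooden caddy. Put the other two, from the chopping board, into the caddy as well, so that each of its three cells holds one container standing upright on the cell's floor. Set them down rather than dropping them, and leave the mug, the wipes canister and the lidded tub where they are.

Things in the scene. Friction and masses are not known exactly. Their poses are not given: they have to be found in the camera images.
- caddy: Loose light-wood caddy, 1.5 kg, 108 (x) x 308 (y) mm, open-topped, three 92 x 92 mm cells in a row along y, walls 8 mm. Floor 10 mm thick; long sides 48 mm and dividers 45 mm high above the worktop; end walls 68 mm with hand slots. Origin: centre of the underside, z up. Stands left or right of the robot, turned up to 0.25 rad.
- cell0 (a point): Centre of the first (-y end) cell of the caddy, on the top of its floor (10 mm above the worktop); axes as the caddy's. Cell centres are 100 mm apart.
- cell1 (a point): Centre of the middle cell of the caddy, on the top of its floor (10 mm above the worktop); axes as the caddy's. Cell centres are 100 mm apart.
- cell2 (a point): Centre of the third (+y end) cell of the caddy, on the top of its floor (10 mm above the worktop); axes as the caddy's. Cell centres are 100 mm apart.
- board: Fixed flat chopping board of medium-brown wood, 140 (x) x 300 (y) x 10 mm. Origin: centre of the underside. Two of the three containers stand on it, about 160 mm apart along its y. (Behind board and caddy, from about x = 0.57 on, wall cabinets hang over the worktop at 0.48 m height and above: keep the wrist clear of them.)
- brown_jar: Dark brown, round stoneware jar, 87 mm high, about 0.25 kg. Body 72 mm across up to 60 mm height, then a black lid 57 mm across from 60 to 79 mm height (grip it here), with a 31 mm wide button on top. Lid is fixed to the jar. Origin: centre of the underside, z up along the jar. Starts on the board or in the caddy.
- spice_jar: Glass spice jar with a yellow cap, 42 mm wide, 96 mm high, about 0.11 kg; round cap 41 mm across from 76 to 96 mm height. Origin: centre of the underside, z up. Starts on the board or in the caddy.
- shaker: White salt shaker, 44 mm across up to 74 mm height, above it a grey top 34 mm across to 90 mm; about 0.1 kg. Origin: centre of the underside, z up. Starts on the board or in the caddy.
- mug: Bystander: blue and white mug, 78 mm across, 92 mm high, behind the work. Origin: centre of the underside of its box including the handle.
- wipes_can: Bystander: wipes canister, teal with a white lid, 78 mm across, 147 mm high, at the far left. Origin: centre of the underside.
- blue_tub: Bystander: small white tub with a blue lid, 69 mm across, 66 mm high, at the right. Origin: centre of the underside.
Things that resemble listed ones, but are neither listed nor needed, are in the scene too. What is shaped like the shaker but purple is not meant.

How it is judged:
By the outcome, as a careful person would: the job done as asked, in the order asked, and still so for the second after the job is handed in, with the robot touching nothing.
It also fails if it takes over 64 s, if anything falls off the work surface, if the arm or the gripper's body presses on something with over 40 N, if the wrist force passes 120 N, or if a joint passes its speed limit or range.

## Working session

There is one attempt and no reset: what is moved stays moved. The work goes in short steps, Python scripts to look and compute and a tool call to move; the robot and the scene stay as the last step left them, time stands still between calls to the robot, and variables do not carry over. Pictures are saved under pics/ and viewed, at most 10 in all, crops included, and the job is handed in when it is done.

Besides the shell and the picture viewer there is one more tool, called after "Emit:" as a command line: name --pt "numbers of a row" for each row, then --argument value for the rest. apply_moves: Moves the arm, as the interface text tells. Its arguments: {"type":"object","properties":{"moves":{"type":"array"},"grip_force":{"type":"number"}},"required":["moves"]}

```bash
ls; mkdir -p pics; python3 - <<'E'
from bench import telemetry, grab_frame, calibration, silhouettes, r
import cv2, numpy as np
o=telemetry.get_obs(); print(o)
a=grab_frame("top"); b=grab_frame("side")
cv2.imwrite("pics/top0.png",cv2.resize(a,(800,600),interpolation=cv2.INTER_CUBIC));cv2.imwrite("pics/side0.png",b)
for c in ("top","side","wrist"): print(c,calibration(c))
for t in ("caddy","board","brown_jar","spice_jar","shaker"):
  for c in ("top","side"):
    print(t,c,[(round(d["p"],2),np.round(d["extent"]).tolist()) for d in silhouettes(t,c)][:4])
E
```

```text
pics
{'clock': 0.0, 'joints': array([ 1.17295057,  0.47782442,  0.02232618,  1.55647908, -0.01147385,
        1.10931957, -0.08312291]), 'qvel': array([ 5.64048180e-05, -1.14532466e-03,  7.98522044e-06, -1.82437977e-04,
       -1.49047194e-04, -1.17534440e-03,  1.63254740e-04]), 'tau': array([-1.73282137e-04, -5.96441174e+01,  1.60821129e+00, -2.81191742e+01,
        1.24190966e-02,  9.27463872e-03, -2.79118893e-06]), 'tcp_pos': array([ 0.19263428, -0.64620842,  0.19059758]), 'orientation': array([-3.10684390e+00, -4.53308059e-01,  6.78279206e-04]), 'contact_force': array([-0.27691485, -0.35716909, -0.04332401]), 'moment': array([ 0.02501525,  0.01048506, -0.01112797]), 'gripper_force': 0.0, 'grip_width': 0.08526569270194014}
top {'fx': 394.2402534581233, 'fy': 394.2402534581233, 'cx': 252.51618996052332, 'cy': 186.31023307923098, 'k1': -0.06958632717674182, 'world_from_camera': array([[-5.57367747e-03, -9.98261163e-01,  5.86820671e-02,
         4.48498737e-01],
       [-9.99984408e-01,  5.54384518e-03, -6.71162899e-04,
         3.59230787e-02],
       [ 3.44671560e-04, -5.86848929e-
[... 821 characters left out ...]
3e-04,
        -2.90617827e-04],
       [-3.84316754e-05, -2.70845486e-01,  9.62622834e-01,
        -1.81787808e-01],
       [ 0.00000000e+00,  0.00000000e+00,  0.00000000e+00,
         1.00000000e+00]])}
caddy top [(0.81, [319.0, 210.0, 92.0, 52.0])]
caddy side [(0.68, [326.0, 192.0, 87.0, 30.0])]
board top [(0.68, [207.0, 211.0, 85.0, 45.0])]
board side [(0.83, [217.0, 210.0, 85.0, 41.0])]
brown_jar top [(0.88, [184.0, 218.0, 23.0, 22.0])]
brown_jar side [(0.81, [192.0, 205.0, 25.0, 32.0])]
spice_jar top []
spice_jar side [(0.75, [118.0, 194.0, 30.0, 42.0]), (0.73, [301.0, 185.0, 14.0, 25.0])]
shaker top []
shaker side [(0.54, [137.0, 224.0, 15.0, 26.0]), (0.52, [239.0, 191.0, 9.0, 22.0])]
```

View pics/top0.png

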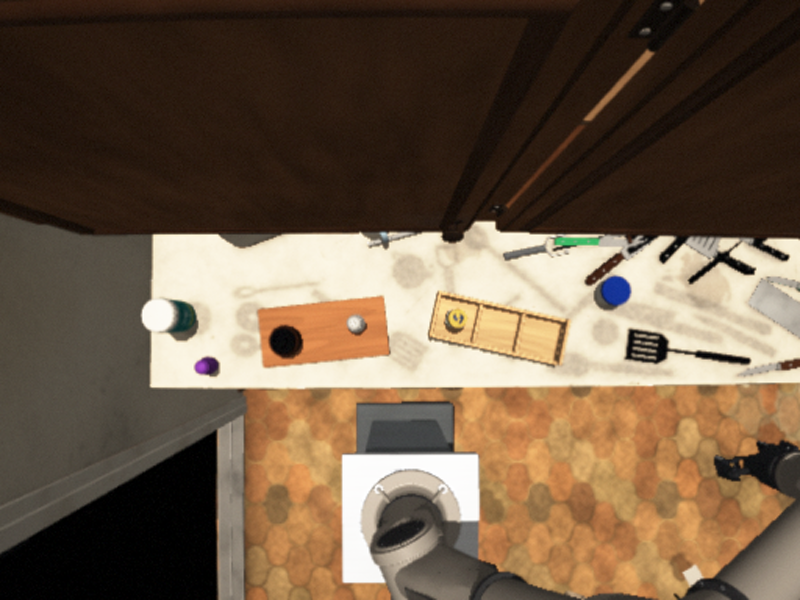

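View pics/side0.png

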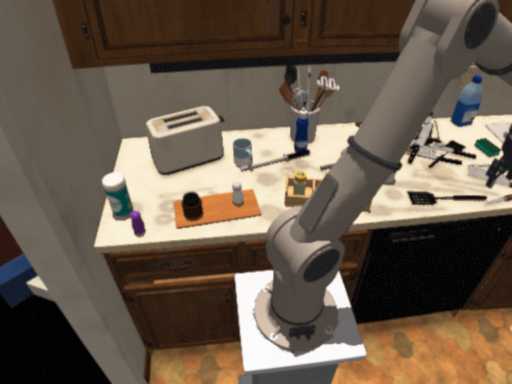

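Top view (800x600): the board is centred at about (323,331), with a dark round jar at (285,341) and a grey-topped white item at (356,324). The caddy is at (498,328) with a yellow cap in its left cell at (456,319).

Candidates for the shaker are a purple one at side (137,224), standing off the board, and a white/grey one at side (239,191) on the board. The white one fits the description. Spice-jar candidates are the yellow cap in the caddy at side (301,185) and the canister at (118,194), which is the wipes can. I'll confirm in one enlarged crop while measuring.

```bash
cat > h.py <<'E'
import numpy as np, cv2
from scipy.spatial.transform import Rotation as R
from scipy.optimize import minimize
from bench import telemetry, grab_frame, calibration, silhouettes, r
def pose(o=None):
    o=o or telemetry.get_obs(); T=np.eye(4); T[:3,:3]=R.from_rotvec(o["orientation"]).as_matrix(); T[:3,3]=o["tcp_pos"]; return T
def cam(name,T=None):
    c=calibration(name); W=c["world_from_camera"] if name!="wrist" else (pose() if T is None else T)@c["mount"]
    return c,W
def proj(P,name,T=None):
    c,W=cam(name,T); p=(np.asarray(P,float)-W[:3,3])@W[:3,:3]; s=p[:,:2]/p[:,2:]
    s=s*(1+c["k1"]*(s**2).sum(1,keepdims=True)); return s*[c["fx"],c["fy"]]+[c["cx"],c["cy"]]
def unproj(uv,z,name,T=None):
    c,W=cam(name,T); d=(np.atleast_2d(uv)-[c["cx"],c["cy"]])/[c["fx"],c["fy"]]; s=d.copy()
    for _ in range(9): s=d/(1+c["k1"]*(s**2).sum(1,keepdims=True))
    v=np.c_[s,np.ones(len(s))]@W[:3,:3].T; return W[:3,3]+v*((z-W[2,3])/v[:,2:])
def caddy_pts(x,y,a):
    L=np.array([[sx*.054,sy*.154,z] for sx in(-1,1) for sy in(-1,1) for z in(0,.068)])
    c,s=np.cos(a),np.sin(a); return L@np.array([[c,-s,0],[s,c,0],[0,0,1]]).T+[x,y,0]
def cyl(x,y,prof):  # prof: list of (radius,z)
    t=np.linspace(0,2*np.pi,40); return np.vstack([np.c_[x+q*np.cos(t),y+q*np.sin(t),0*t+z] for q,z in prof])
def fit(pts,x0,mask,name,T=None,step=.01):
    m=cv2.resize(mask.astype(np.uint8),None,fx=4,fy=4,interpolation=cv2.INTER_LINEAR)
    cs=np.vstack(cv2.findContours(m,0,2)[0]); M=np.zeros_like(m); cv2.fillConvexPoly(M,cv2.convexHull(cs),1)
    def f(p):
        q=proj(pts(*p),name,T)*4+1.5; I=np.zeros_like(M); cv2.fillConvexPoly(I,cv2.convexHull(q.astype(np.float32)).round().astype(np.int32),1)
        return 1-(I&M).sum()/(I|M).sum()
    S=np.vstack([x0]+[np.array(x0)+np.eye(len(x0))[i]*(step if i<2 else .08) for i in range(len(x0))])
    s=minimize(f,x0,method="Nelder-Mead",options=dict(initial_simplex=S,xatol=1e-4,fatol=1e-5)); return s.x,s.fun
JAR=[(.036,.01),(.036,.07),(.0285,.089),(.0155,.097)]; SHK=[(.022,.01),(.022,.084),(.017,.1)]
E
python3 - <<'E'
from h import *
a=grab_frame("top")
m=silhouettes("caddy","top")[0]["mask"]; print("caddy",*fit(caddy_pts,[.44,-.2,-.15],m,"top"))
m=silhouettes("brown_jar","top")[0]["mask"]; print("jar top",*fit(lambda x,y:cyl(x,y,JAR),[.42,.28],m,"top"))
b=grab_frame("side")
m=silhouettes("brown_jar","side")[0]["mask"]; print("jar side",*fit(lambda x,y:cyl(x,y,JAR),[.42,.28],m,"side"))
for d in silhouettes("shaker","side"):
  print("shk side",d["extent"],*fit(lambda x,y:cyl(x,y,SHK),[.46,.12],d["mask"],"side"))
print("shk top",unproj([[356/1.5625,324/1.5625]],.1,"top"))
A=cv2.resize(a[180:240,90:370],(800,171),interpolation=cv2.INTER_CUBIC);B=cv2.resize(b[160:240,90:330],(800,267),interpolation=cv2.INTER_CUBIC)
cv2.imwrite("pics/crop1.png",np.vstack([A,B]))
T=pose();print(T.round(3))
E
```

```text
caddy [ 0.44627042 -0.20014723 -0.22126025] 0.03723931379241996
jar top [0.41991915 0.2897503 ] 0.11797385620915035
jar side [0.4219141  0.28713915] 0.07130554598691008
shk side [137.6, 224.2, 14.5, 23.0] [0.46 0.12] 1.0
shk side [238.8, 190.9, 10.7, 20.4] [0.45854944 0.12503346] 0.18954517390409553
shk top [[0.45621043 0.12005451 0.1       ]]
[[ 0.958  0.286  0.     0.193]
 [ 0.286 -0.958 -0.    -0.647]
 [-0.     0.    -1.     0.192]
 [ 0.     0.     0.     1.   ]]
```

View pics/crop1.png

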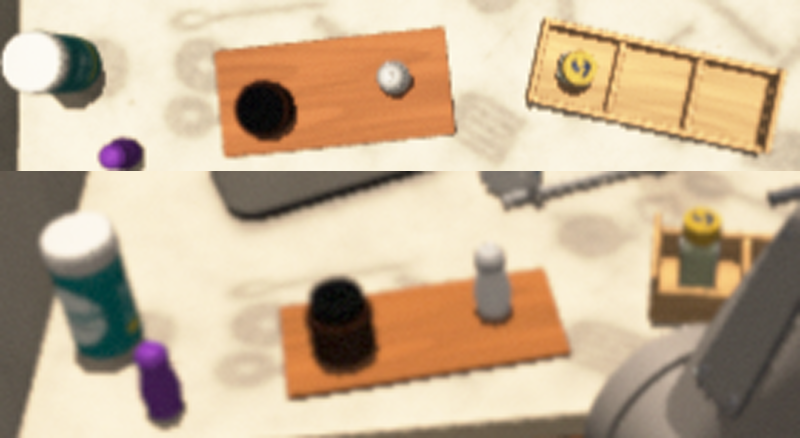

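The crop confirms it: the white shaker with the grey top is on the board at (393,77 top / 490,285 side). The dark jar is on the board, the yellow-capped spice jar is in the caddy's left cell, and the purple look-alike stands off the board. So cell2 is taken, and cells 0 and 1 are free. I'm starting to move.

Emit:
apply_moves --pt "0 0 0 0.034 0 0 1" --pt "0 0 0 0.034 0 0 1" --pt "0 0 0 0.034 0 0 1" --pt "0 0 0 0.034 0 0 1" --pt "0 0 0 0.034 0 0 1" --pt "0 0 0 0.034 0 0 1" --pt "0 0 0 0.034 0 0 1" --pt "0 0 0 0.034 0 0 1"

```text
clock: 1.57
tcp_pos: [0.4551, -0.5685, 0.1917]
orientation: [3.109, 0.453, 0.0]
contact_force: [0.7, -0.8, 0.3]
grip_width: 0.0859
gripper_force: 0.0
```

Emit:
apply_moves --pt "0 0 0 0 -0.037 0 1" --pt "0 0 0 0 -0.037 0 1" --pt "0 0 0 0 -0.037 0 1" --pt "0 0 0 0 -0.037 0 1" --pt "0 0 0 0 -0.037 0 1" --pt "0 0 0 0 -0.037 0 1" --pt "0 0 0 0 -0.037 0 1" --pt "0 0 0 0 -0.037 0 1"

```text
clock: 2.23
tcp_pos: [0.3683, -0.2839, 0.1917]
orientation: [3.108, 0.453, 0.001]
contact_force: [1.3, 0.5, 0.6]
grip_width: 0.0856
gripper_force: 0.0
```

Emit:
apply_moves --pt "0 0 -1 0 0 0 1" --pt "0 0 -1 0 0 0 1" --pt "0 0 -1 0 0 0 1" --pt "0 0 -1 0 0 0 1" --pt "0 0 -1 0 0 0 1" --pt "0 0 -1 0 0 0 1" --pt "0 0 -1 0 0 0 1" --pt "0 0 -1 0 0 0 1"

```text
clock: 2.9
tcp_pos: [0.369, -0.2856, 0.1918]
orientation: [2.651, 1.685, 0.0]
contact_force: [0.8, 0.3, 0.5]
grip_width: 0.0852
gripper_force: 0.0
```

Emit:
apply_moves --pt "0 0 -1 0 0 0 1" --pt "0 0 -1 0 0 0 1" --pt "0 0 -0.12 0 0 0 1" --pt "0 0 0 0 0 0 1" --pt "0 0 0 0 0 0 1" --pt "0 0 0 0 0 0 1" --pt "0 0 0 0 0 0 1" --pt "0 0 0 0 0 0 1"

```text
clock: 3.57
tcp_pos: [0.369, -0.2854, 0.1916]
orientation: [2.454, 1.962, -0.0]
contact_force: [0.7, -0.4, 1.0]
grip_width: 0.0851
gripper_force: 0.0
```

```bash
python3 - <<'E'
from h import *
T=pose(); a=grab_frame("wrist"); print(T.round(4))
for d in silhouettes("caddy","wrist")[:2]:
    print(d["p"],d["extent"],*fit(caddy_pts,[.446,-.2,-.22],d["mask"],"wrist",T))
for d in silhouettes("spice_jar","wrist")[:2]: print(d["p"],d["extent"],*fit(lambda x,y:cyl(x,y,[(.021,.01),(.021,.106)]),[.468,-.1],d["mask"],"wrist",T))
for p in proj(caddy_pts(.4463,-.2001,-.2213),"wrist",T).round().astype(int): cv2.circle(a,tuple(int(i) for i in p),3,(0,0,255),1)
cv2.imwrite("pics/w1.png",a)
E
```

```text
[[ 0.2202  0.9754  0.      0.369 ]
 [ 0.9754 -0.2202 -0.     -0.2854]
 [-0.      0.     -1.      0.1916]
 [ 0.      0.      0.      1.    ]]
0.85 [304.4, 111.4, 99.8, 216.8] [ 0.44174847 -0.20178172 -0.20517922] 0.020282379682650675
0.73 [304.9, 11.1, 41.6, 22.1] [ 0.46733311 -0.10452014] 0.11359938008523829
0.55 [301.4, 109.7, 98.9, 219.4] [ 0.46933568 -0.15542748] 0.8664730665061691
```

View pics/w1.png

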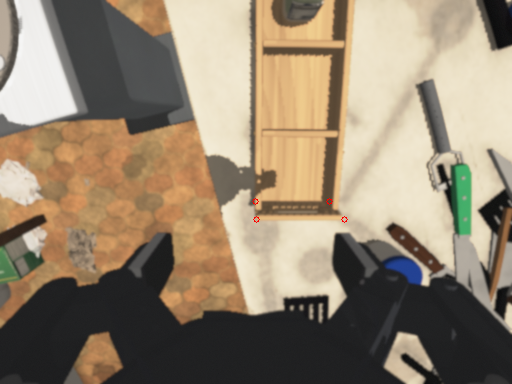

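The caddy seen by the wrist agrees with the top view to a few mm (near end at (257–345,218)). Next I move to the shaker, stopping a little short.

Emit:
apply_moves --pt "0 0 0 0.04 0 0 1" --pt "0 0 0 0.04 0 0 1" --pt "0 0 0 0.04 0 0 1" --pt "0 0 0 0.04 0 0 1" --pt "0 0 0 0.04 0 0 1" --pt "0 0 0 0.04 0 0 1" --pt "0 0 0 0.04 0 0 1" --pt "0 0 0 0.04 0 0 1"

```text
clock: 4.38
tcp_pos: [0.4393, 0.0286, 0.1919]
orientation: [2.453, 1.962, 0.001]
contact_force: [0.9, -1.4, -0.5]
grip_width: 0.0858
gripper_force: 0.0
```

```bash
python3 - <<'E'
from h import *
telemetry.get_obs(); grab_frame("wrist")
T=pose(); a=grab_frame("wrist"); print(T[:3,3].round(4), telemetry.get_obs()["joints"].round(2))
for t,P,x0 in(("shaker",SHK,[.457,.123]),("brown_jar",JAR,[.421,.288])):
  for d in silhouettes(t,"wrist")[:2]:
    x,e=fit(lambda x,y:cyl(x,y,P),x0,d["mask"],"wrist",T); print(t,round(d["p"],2),d["extent"],x.round(4),round(e,3),"tool",(T[:3,:3].T@(np.r_[x,.08]-T[:3,3])).round(4))
cv2.imwrite("pics/w2.png",a)
E
```

```text
[0.4411 0.0374 0.1926] [ 0.29  0.12 -0.54  2.06  0.07  0.98 -0.5 ]
shaker 0.9 [250.0, 98.5, 39.0, 43.0] [0.4559 0.1222] 0.21 tool [ 0.0854 -0.0038  0.1131]
```

View pics/w2.png

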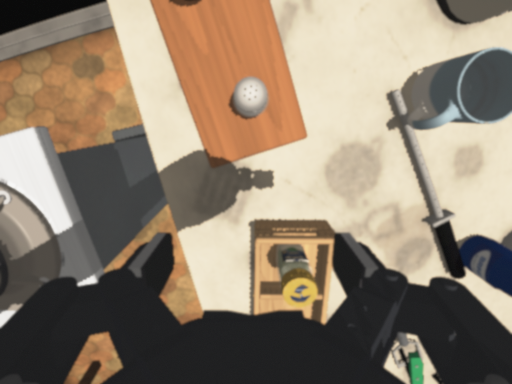

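The wrist picture shows the white shaker with its perforated grey top at (250,97), the board around it, and the caddy with the yellow cap at (300,290) behind. I'll settle and re-measure.

```bash
python3 - <<'E'
from h import *
o=telemetry.get_obs(); print(o["clock"],abs(o["qvel"]).max())
T=pose(); a=grab_frame("wrist"); print(T[:3,3].round(4))
d=silhouettes("shaker","wrist")[0]; m=d["mask"]
x,e=fit(lambda x,y:cyl(x,y,SHK),[.457,.123],m,"wrist",T); print(d["extent"],x.round(4),e)
for X in (x,[.457,.123],[.46,.118]): print(proj(np.array([[*X,.1],[*X,.01]]),"wrist",T).round(1))
print("top pt",unproj([[252,95]],.098,"wrist",T), "cap",unproj([[300,291]],.106,"wrist",T))
g=cv2.cvtColor(a,cv2.COLOR_BGR2HSV); b=((g[...,1]<45)&m).astype(np.uint8); print(b.sum(),m.sum())
E
```

```text
4.5833 0.04267213547824273
[0.4392 0.0277 0.1916]
[252.4, 86.2, 38.0, 43.8] [0.4556 0.1218] 0.18535806902054663
[[249.   85.9]
 [250.   93.2]]
[[250.1  84.4]
 [250.8  92.1]]
[[254.3  89. ]
 [254.   95.5]]
top pt [[0.45664339 0.11321536 0.098     ]] cap [[ 0.46443189 -0.11002488  0.106     ]]
1055 1242
```

Emit:
apply_moves --pt "0 0 0 0.032 -0.0015 0 1" --pt "0 0 0 0.032 -0.0015 0 1" --pt "0 0 0 0.0315 -0.0015 0 1" --pt "0 0 0 0 0 0 1" --pt "0 0 0 0 0 0 1" --pt "0 0 0 0 0 0.02 1" --pt "0 0 0 0 0 0.025 1" --pt "0 0 0 0 0 0.025 1" --grip_force 30

```text
clock: 5.35
tcp_pos: [0.4564, 0.1181, 0.1211]
orientation: [2.456, 1.957, 0.001]
contact_force: [0.6, -0.6, -0.3]
grip_width: 0.0857
gripper_force: 0.0
```

Emit:
apply_moves --pt "0 0 0 0 0 0.025 1" --pt "0 0 0 0 0 0.025 1" --pt "0 0 0 0 0 0.016 1" --pt "0 0 0 0 0 0.01 1" --pt "0 0 0 0 0 0 1" --pt "0 0 0 0 0 0 1" --pt "0 0 0 0 0 0 0.3" --pt "0 0 0 0 0 0 0"

```text
clock: 6.02
tcp_pos: [0.4568, 0.1208, 0.0468]
orientation: [2.453, 1.961, 0.003]
contact_force: [-0.5, 0.7, 0.3]
grip_width: 0.0641
gripper_force: 0.0
```

Emit:
apply_moves --pt "0 0 0 0 0 0 -1" --pt "0 0 0 0 0 0 -1" --pt "0 0 0 0 0 0 -1" --pt "0 0 0 0 0 0 -1" --pt "0 0 0 0 0 0 -1" --pt "0 0 0 0 0 0 -1" --pt "0 0 0 0 0 0 -1" --pt "0 0 0 0 0 0 -1"

```text
clock: 6.68
tcp_pos: [0.4564, 0.1211, 0.0464]
orientation: [2.452, 1.962, 0.002]
contact_force: [-0.6, -0.7, 7.4]
grip_width: 0.0301
gripper_force: 29.2
```

```bash
python3 - <<'E'
from h import *
o=telemetry.get_obs(); print(o["contact_force"],o["grip_width"],o["gripper_force"])
a=grab_frame("wrist"); b=grab_frame("side")
cv2.imwrite("pics/g1.png",np.hstack([cv2.resize(a[100:384,130:380],(400,454)),cv2.resize(b[140:240,195:283],(400,454),interpolation=cv2.INTER_CUBIC)]))
E
```

```text
[-0.60679107 -0.69524132  7.40720468] 0.030146399615167897 29.173983028158545
```

View pics/g1.png

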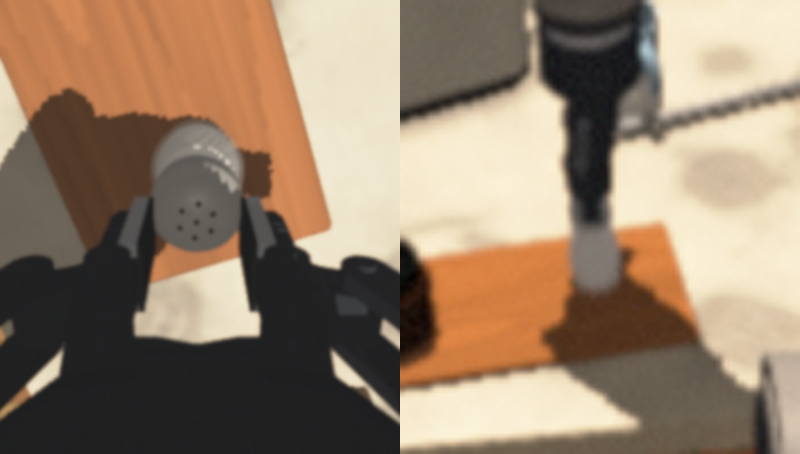

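The wrist and side crops show the shaker upright between the pads, held at its narrow neck (about 30 mm). I'll lift it.

Emit:
apply_moves --pt "0 0 0 0 0 -0.005 -1" --pt "0 0 0 0 0 -0.015 -1" --pt "0 0 0 0 0 -0.02 -1" --pt "0 0 0 0 0 -0.03 -1" --pt "0 0 0 0 0 -0.03 -1" --pt "0 0 0 0 0 -0.02 -1" --pt "0 0 0 0 0 -0.01 -1" --pt "0 0 0 0 0 0 -1" --grip_force 40

```text
clock: 7.45
tcp_pos: [0.4571, 0.1213, 0.1777]
orientation: [2.452, 1.961, 0.006]
contact_force: [-0.5, 0.4, -1.5]
grip_width: 0.0295
gripper_force: 39.7
```

```bash
python3 - <<'E'
from h import *
o=telemetry.get_obs(); print(o["tcp_pos"],o["contact_force"],o["grip_width"],o["gripper_force"])
a=grab_frame("side"); T=pose()
for d in silhouettes("shaker","side")[:3]:
  c=np.argwhere(d["mask"]); print(d["p"],d["extent"], c[:,0].min(),c[:,0].max())
# expected rows if axis at tcp xy, bottom at lift height
x,y=.4564,.1211
for h in (.11,.12,.13): print(h,proj(np.array([[x,y,h],[x,y,h+.09]]),"side").round(1).tolist())
E
```

```text
[0.45709828 0.12129107 0.17768486] [-0.45822105  0.39318891 -1.48402732] 0.029480554254989664 39.66866927148658
0.81 [136.2, 222.0, 14.3, 25.0] 211 234
0.74 [236.6, 162.9, 13.1, 19.4] 154 175
0.11 [[237.4, 180.3], [236.4, 159.5]]
0.12 [[237.3, 178.1], [236.3, 157.1]]
0.13 [[237.2, 175.8], [236.2, 154.6]]
```

Emit:
apply_moves --pt "0 0 0 -0.02 0 0 -1" --pt "0 0 0 -0.03 0.005 0 -1" --pt "0 0 0 -0.04 0.01 0 -1" --pt "0 0 0 -0.04 0.01 0 -1" --pt "0 0 0 -0.04 0.01 0 -1" --pt "0 0 0 -0.04 0.01 0 -1" --pt "0 0 0 -0.04 0.01 0 -1" --pt "0 0 0 -0.04 0.004 0 -1"

```text
clock: 8.22
tcp_pos: [0.4488, -0.1769, 0.1737]
orientation: [-2.451, -1.961, 0.002]
contact_force: [0.6, -0.4, -0.9]
grip_width: 0.029
gripper_force: 39.7
```

Emit:
apply_moves --pt "0 0 0 -0.04 0 0 -1" --pt "0 0 0 -0.04 0 0 -1" --pt "0 0 0 -0.03 0 0 -1" --pt "0 0 0 -0.02 0 0 -1" --pt "0 0 0 0 0 0 -1" --pt "0 0 0 0 0 0 -1" --pt "0 0 0 0 0 0 -1" --pt "0 0 0 0 0 0 -1"

```text
clock: 8.88
tcp_pos: [0.4213, -0.3001, 0.1747]
orientation: [-2.449, -1.964, 0.0]
contact_force: [0.3, 0.4, -1.2]
grip_width: 0.0292
gripper_force: 39.7
```

```bash
python3 - <<'E'
from h import *
T=pose(); a=grab_frame("wrist"); print(T.round(4))
for d in silhouettes("caddy","wrist")[:1]:
    print(d["p"],d["extent"],*fit(caddy_pts,[.446,-.2,-.22],d["mask"],"wrist",T))
def loc(L,p): c,s=np.cos(p[2]),np.sin(p[2]); return np.array(L)@np.array([[c,-s,0],[s,c,0],[0,0,1]]).T+[p[0],p[1],0]
# draw rim + divider model lines
for p,col in(((.4463,-.2001,-.2213),(0,0,255)),((.4417,-.2018,-.205),(255,0,0))):
  for A,B in (((-.046,-.154,.048),(-.046,.154,.048)),((.046,-.154,.048),(.046,.154,.048)),((-.054,-.154,.068),(.054,-.154,.068)),((-.046,-.05,.045),(.046,-.05,.045)),((-.046,.05,.045),(.046,.05,.045))):
    q=proj(loc([A,B],p),"wrist",T); cv2.line(a,*[tuple(int(v) for v in i.round()) for i in q],col,1)
cv2.imwrite("pics/w3.png",cv2.resize(a[0:300,130:430],(600,600),interpolation=cv2.INTER_CUBIC))
E
```

```text
[[ 0.2171  0.9761 -0.0012  0.4213]
 [ 0.9761 -0.2171  0.0013 -0.3001]
 [ 0.0011 -0.0015 -1.      0.1747]
 [ 0.      0.      0.      1.    ]]
0.96 [257.9, 111.5, 99.7, 223.0] [ 0.44572592 -0.20314865 -0.23193587] 0.028322883035276192
```

View pics/w3.png

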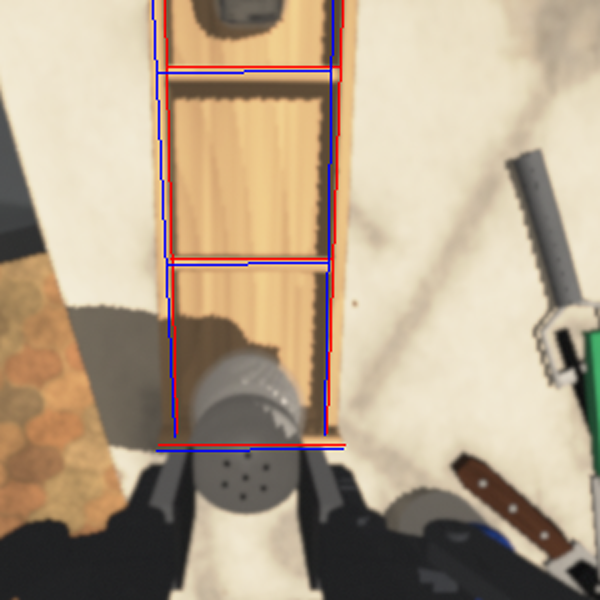

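The wrist crop shows the shaker held upright over the -y cell, and the model lines fit the caddy walls and dividers to about 2–3 mm (end wall at row 440, divider at 262). I'll lower it into cell0.

Emit:
apply_moves --pt "0 0 0 0 0.002 0.02 -1" --pt "0 0 0 0 0 0.03 -1" --pt "0 0 0 0 0 0.03 -1" --pt "0 0 0 0 0 0.02 -1" --pt "0 0 0 0 0 0.013 -1" --pt "0 0 0 0 0 0.007 -1" --pt "0 0 0 0 0 0.004 -1" --pt "0 0 0 0 0 0 -1"

```text
clock: 9.65
tcp_pos: [0.4233, -0.3018, 0.0514]
orientation: [-2.452, -1.963, -0.0]
contact_force: [0.6, 0.0, -0.6]
grip_width: 0.0294
gripper_force: 39.7
```

Emit:
apply_moves --pt "0 0 0 0 0 0.001 -1" --pt "0 0 0 0 0 0 -1" --pt "0 0 0 0 0 0.001 -1" --pt "0 0 0 0 0 0 -1" --pt "0 0 0 0 0 0 -1" --pt "0 0 0 0 0 0 -1" --pt "0 0 0 0 0 0 -1" --pt "0 0 0 0 0 0 -1"

```text
clock: 10.32
tcp_pos: [0.4231, -0.3023, 0.0497]
orientation: [2.453, 1.962, 0.0]
contact_force: [-0.1, 0.6, 0.1]
grip_width: 0.0293
gripper_force: 39.7
```

Emit:
apply_moves --pt "0 0 0 0 0 0.001 -1" --pt "0 0 0 0 0 0 -1" --pt "0 0 0 0 0 0.001 -1" --pt "0 0 0 0 0 0 -1" --pt "0 0 0 0 0 0.001 -1" --pt "0 0 0 0 0 0 -1" --pt "0 0 0 0 0 0 -1" --pt "0 0 0 0 0 0 -1"

```text
clock: 10.98
tcp_pos: [0.4232, -0.3024, 0.0467]
orientation: [2.453, 1.962, 0.0]
contact_force: [-0.3, -0.2, 0.9]
grip_width: 0.0293
gripper_force: 40.0
```

Emit:
apply_moves --pt "0 0 0 0 0 0.0005 -1" --pt "0 0 0 0 0 0 -1" --pt "0 0 0 0 0 0.0005 -1" --pt "0 0 0 0 0 0 -1" --pt "0 0 0 0 0 0 -1" --pt "0 0 0 0 0 0 -1" --pt "0 0 0 0 0 0 -1" --pt "0 0 0 0 0 0 -1"

```text
clock: 11.65
tcp_pos: [0.4237, -0.3027, 0.0465]
orientation: [2.452, 1.962, 0.0]
contact_force: [-0.9, 0.6, 8.5]
grip_width: 0.0291
gripper_force: 41.4
```

It is on the floor (8.5 N). I'll release with a partial opening and retreat up.

Emit:
apply_moves --pt "0 0 0 0 0 0 -0.2" --pt "0 0 0 0 0 0 0" --pt "0 0 0 0 0 0 0.2" --pt "0 0 0 0 0 0 0.4" --pt "0 0 0 0 0 0 0.4" --pt "0 0 0 0 0 0 0.4" --pt "0 0 0 0 0 0 0.4" --pt "0 0 0 0 0 0 0.4"

```text
clock: 12.32
tcp_pos: [0.4231, -0.3023, 0.0455]
orientation: [-2.453, -1.963, 0.0]
contact_force: [0.1, -0.0, 0.2]
grip_width: 0.0598
gripper_force: 0.0
```

Emit:
apply_moves --pt "0 0 0 0 0 -0.01 0.4" --pt "0 0 0 0 0 -0.02 0.4" --pt "0 0 0 0 0 -0.03 0.4" --pt "0 0 0 0 0 -0.03 0.4" --pt "0 0 0 0 0 -0.03 0.4" --pt "0 0 0 0 0 -0.02 0.4" --pt "0 0 0 0 0 -0.005 1" --pt "0 0 0 0 0 0 1"

```text
clock: 12.98
tcp_pos: [0.4242, -0.3029, 0.1929]
orientation: [2.45, 1.96, 0.002]
contact_force: [-0.0, -0.5, 0.0]
grip_width: 0.0811
gripper_force: 0.0
```

```bash
python3 - <<'E'
from h import *
T=pose(); print(T[:3,3].round(4))
a=grab_frame("top")
for t,P,x0 in(("shaker",SHK,[.423,-.3]),("brown_jar",JAR,[.421,.288])):
  for d in silhouettes(t,"top")[:2]: print(t,d["p"],d["extent"],*fit(lambda x,y:cyl(x,y,P),x0,d["mask"],"top"))
d=silhouettes("caddy","top")
if d: print(*fit(caddy_pts,[.446,-.2,-.22],d[0]["mask"],"top"))
w=grab_frame("wrist")
for d in silhouettes("shaker","wrist")[:2]: print("w",d["p"],d["extent"],*fit(lambda x,y:cyl(x,y,SHK),[.423,-.3],d["mask"],"wrist",T))
E
```

```text
[ 0.4242 -0.3029  0.1929]
brown_jar 0.54 [182.0, 218.4, 24.8, 22.9] [0.41940901 0.28631057] 0.14765319426336376
[ 0.44622349 -0.19969496 -0.22912561] 0.03587625162767727
w 0.78 [257.2, 173.1, 35.1, 40.1] [ 0.4282884  -0.29818046] 0.23157213715764502
w 0.52 [256.9, 110.0, 97.4, 218.4] [ 0.44708538 -0.3331564 ] 0.9248698962143516
```

The shaker stands in cell0 (top/wrist fits agree) and the caddy has not moved. Now the jar.

Emit:
apply_moves --pt "0 0 0 0.04 -0.0095 0 1" --pt "0 0 0 0.04 -0.0095 0 1" --pt "0 0 0 0.04 -0.0095 0 1" --pt "0 0 0 0.04 -0.0095 0 1" --pt "0 0 0 0.04 -0.0095 0 1" --pt "0 0 0 0.04 -0.0095 0 1" --pt "0 0 0 0.04 -0.0095 0 1" --pt "0 0 0 0.04 -0.0095 0 1"

```text
clock: 13.95
tcp_pos: [0.4183, 0.0284, 0.1902]
orientation: [-2.453, -1.962, 0.001]
contact_force: [0.7, 0.2, -0.4]
grip_width: 0.0855
gripper_force: 0.0
```

Emit:
apply_moves --pt "0 0 0 0.039 -0.014 0 1" --pt "0 0 0 0.039 -0.014 0 1" --pt "0 0 0 0.039 -0.014 0 1" --pt "0 0 0 0.039 -0.014 0 1" --pt "0 0 0 0 0 0 1" --pt "0 0 0 0 0 0 1" --pt "0 0 0 0 0 0 1" --pt "0 0 0 0 0 0 1"

```text
clock: 14.62
tcp_pos: [0.3988, 0.1895, 0.19]
orientation: [2.455, 1.96, -0.002]
contact_force: [-0.2, -0.2, -0.2]
grip_width: 0.0853
gripper_force: 0.0
```

```bash
python3 - <<'E'
from h import *
o=telemetry.get_obs();T=pose(o); a=grab_frame("wrist"); print(T[:3,3].round(4),o["joints"].round(2))
for d in silhouettes("brown_jar","wrist")[:2]:
    x,e=fit(lambda x,y:cyl(x,y,JAR),[.421,.288],d["mask"],"wrist",T); print(d["p"],d["extent"],x.round(4),round(e,3),"tool",(T[:3,:3].T@(np.r_[x,.06]-T[:3,3])).round(4))
b=grab_frame("side")
m=silhouettes("brown_jar","side")[0]["mask"]; print("jar side",*fit(lambda x,y:cyl(x,y,JAR),[.42,.28],m,"side"))
E
```

```text
[0.3988 0.1895 0.19  ] [ 0.1   0.16 -0.73  2.05  0.12  0.98 -0.93]
0.94 [253.7, 87.9, 67.2, 72.8] [0.4167 0.2833] 0.093 tool [ 0.0955 -0.0032  0.1299]
jar side [0.41946079 0.28804451] 0.1260774623606482
```

Emit:
apply_moves --pt "0 0 0 0.032 -0.001 0 1" --pt "0 0 0 0.033 -0.001 0 1" --pt "0 0 0 0.032 0 0 1" --pt "0 0 0 0 0 0 1" --pt "0 0 0 0 0 0.01 1" --pt "0 0 0 0 0 0.02 1" --pt "0 0 0 0 0 0.025 1" --pt "0 0 0 0 0 0.01 1"

```text
clock: 15.48
tcp_pos: [0.4169, 0.2826, 0.1223]
orientation: [2.454, 1.96, -0.008]
contact_force: [-0.1, -0.6, -0.8]
grip_width: 0.0852
gripper_force: 0.0
```

Emit:
apply_moves --pt "0 0 0 0 0 0.02 1" --pt "0 0 0 0 0 0.02 1" --pt "0 0 0 0 0 0.012 1" --pt "0 0 0 0 0 0.006 1" --pt "0 0 0 0 0 0 1" --pt "0 0 0 0 0 0 1" --pt "0 0 0 0 0 0 1" --pt "0 0 0 0 0 0 1"

```text
clock: 16.15
tcp_pos: [0.4188, 0.2866, 0.0686]
orientation: [2.453, 1.962, 0.003]
contact_force: [0.8, -0.2, 0.4]
grip_width: 0.0853
gripper_force: 0.0
```

```bash
python3 - <<'E'
from h import *
o=telemetry.get_obs(); print(o["tcp_pos"],o["contact_force"],o["joints"].round(2))
T=pose(o); a=grab_frame("wrist")
for z in (.068,): print(proj(np.array([[.4167,.2833,.097],[.418,.285,.097],[.42,.287,.097]]),"wrist",T).round(1).tolist())
cv2.imwrite("pics/g2.png",cv2.resize(a[84:384,110:410],(600,600),interpolation=cv2.INTER_CUBIC))
E
```

```text
[0.41879604 0.28660628 0.06860861] [ 0.75027144 -0.15269511  0.39944673] [-0.17  0.45 -0.68  2.03  0.39  0.79 -1.3 ]
[[251.8, 234.9], [253.2, 232.0], [255.7, 228.5]]
```

View pics/g2.png

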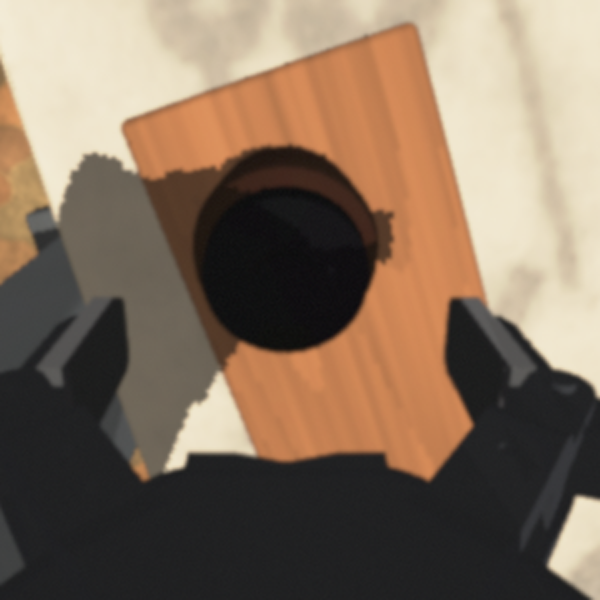

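The wrist crop shows the black lid centred at crop (288,268), full-frame (254,218), between the open fingers but slightly ahead of the pads. I'll quantify that.

```bash
python3 - <<'E'
from h import *
T=pose(); print(T[:3,3])
# lid outline by threshold
a=cv2.imread("pics/g2.png"); g=a.max(2); m=np.zeros_like(g); m[130:380,170:400]=(g[130:380,170:400]<38)
n,l,s,c=cv2.connectedComponentsWithStats(m); i=1+s[1:,4].argmax(); k=np.vstack(cv2.findContours((l==i).astype(np.uint8),0,2)[0]); (cx,cy),rad=cv2.minEnclosingCircle(k); print(s[i],c[i],cx,cy,rad)
for p in ((288,268),(cx,cy)):
  for z in (.08,.089):
    q=unproj([[110+p[0]/2,84+p[1]/2]],z,"wrist",T)[0]; print(p,z,q.round(4),(T[:3,:3].T@(q-T[:3,3])).round(4))
d=silhouettes("brown_jar","wrist")[0]; print(fit(lambda x,y:cyl(x,y,JAR),[.421,.288],d["mask"],"wrist",T),d["extent"])
print(proj(np.array([T[:3,3]+[0,0,h] for h in (0,.01,.02,.03)]),"wrist",T).round(1).tolist())
E
```

```text
[0.41871615 0.2865748  0.06850244]
[  195   150   181   199 23946] [280.41426543 260.08769732] 283.59637451171875 249.0782470703125 99.82579803466797
(288, 268) 0.08 [0.4191 0.2874 0.08  ] [ 0.0009  0.0002 -0.0115]
(288, 268) 0.089 [0.4198 0.2909 0.089 ] [ 0.0045  0.0001 -0.0205]
(283.59637451171875, 249.0782470703125) 0.08 [0.4191 0.2944 0.08  ] [ 0.0077 -0.0013 -0.0115]
(283.59637451171875, 249.0782470703125) 0.089 [0.4198 0.2975 0.089 ] [ 0.0109 -0.0013 -0.0205]
(array([0.41772595, 0.28877878]), np.float64(0.11246182671171234)) [253.7, 207.9, 95.7, 106.6]
[[253.7, 213.3], [253.8, 218.4], [253.8, 224.2], [253.9, 230.5]]
```

Emit:
apply_moves --pt "0 0 0 0.002 0 0 1" --pt "0 0 0 0 0 0 0.7" --pt "0 0 0 0 0 0 0.5" --pt "0 0 0 0 0 0 0.4" --pt "0 0 0 0 0 0 0.3" --pt "0 0 0 0 0 0 -1" --pt "0 0 0 0 0 0 -1" --pt "0 0 0 0 0 0 -1" --grip_force 50

```text
clock: 16.92
tcp_pos: [0.4186, 0.2881, 0.0676]
orientation: [2.453, 1.963, -0.0]
contact_force: [0.1, 0.1, -0.8]
grip_width: 0.0199
gripper_force: 0.0
```

Emit:
apply_moves --pt "0 0 0 0 0 0 -1" --pt "0 0 0 0 0 0 -1" --pt "0 0 0 0 0 0 -1" --pt "0 0 0 0 0 0 -1" --pt "0 0 0 0 0 0 -1" --pt "0 0 0 0 0 0 -1" --pt "0 0 0 0 0 0 -1" --pt "0 0 0 0 0 0 -1"

```text
clock: 17.58
tcp_pos: [0.4186, 0.2882, 0.0676]
orientation: [2.453, 1.963, 0.0]
contact_force: [1.0, -0.3, -0.2]
grip_width: 0.0001
gripper_force: 0.0
```

The fingers shut on nothing, so I'll look.

```bash
python3 - <<'E'
from h import *
a=grab_frame("wrist"); b=grab_frame("side")
cv2.imwrite("pics/g3.png",np.hstack([cv2.resize(a[60:384,110:410],(400,432)),cv2.resize(b[150:250,150:243],(400,432),interpolation=cv2.INTER_CUBIC)]))
E
```

```text
(no output)
```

View pics/g3.png

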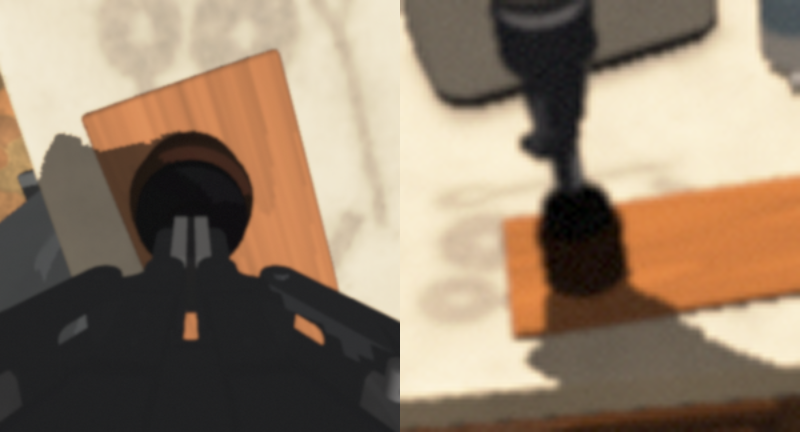

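```bash
python3 - <<'E'
from h import *
print({k:getattr(r,k) for k in dir(r) if not k.startswith("_") and not callable(getattr(r,k))}); o=telemetry.get_obs();T=pose(o);print(T[:3,3])
for h in (0,.02,.03,.04,.05): print(h,proj([T[:3,3]+[0,0,h]],"side").round(1),proj([T[:3,3]+[0,0,h]]+T[:3,0]*.011,"wrist",T).round(1))
print("jar axis z .07,.089,.097",proj([[.419,.288,z] for z in(.01,.07,.089,.097)],"side").round(1).tolist())
m=silhouettes("brown_jar","side")[0]; print(m["extent"])
# shaker now in caddy: height check from wrist earlier impossible here
E
```

```text
{'grip_depth': 0.0187}
[0.41855606 0.28810517 0.06758704]
0 [[190.2 200.7]] [[253.7 198.7]]
0.02 [[189.5 196.4]] [[253.8 208.2]]
0.03 [[189.2 194.2]] [[253.9 213.8]]
0.04 [[188.8 192. ]] [[254. 220.]]
0.05 [[188.4 189.8]] [[254.  227.2]]
jar axis z .07,.089,.097 [[192.2, 212.4], [190.2, 200.1], [189.5, 196.0], [189.2, 194.3]]
[191.8, 207.3, 23.3, 27.2]
```

In the side crop the shut fingertips end at the jar's top, about full-frame (189,193). That is about 38 mm above the reported TCP, and the wrist view gives about 40 mm, so the real fingers end well short of the nominal TCP. This also explains why the shaker was gripped at its grey top. The jar is unmoved. I'll open, go 36 mm lower, and close.

Emit:
apply_moves --pt "0 0 0 0 0 -0.003 0.5" --pt "0 0 0 0 0 0 1" --pt "0 0 0 0 0 0 1" --pt "0 0 0 0 0 0 1" --pt "0 0 0 0 0 0 1" --pt "0 0 0 0 0 0 1" --pt "0 0 0 0 0 0 1" --pt "0 0 0 0 0 0 1"

```text
clock: 18.4
tcp_pos: [0.4185, 0.2881, 0.0706]
orientation: [2.453, 1.963, -0.0]
contact_force: [-0.2, 0.8, -0.1]
grip_width: 0.0854
gripper_force: 0.0
```

Emit:
apply_moves --pt "0 0 0 0 0 0.01 1" --pt "0 0 0 0 0 0.01 1" --pt "0 0 0 0 0 0.008 1" --pt "0 0 0 0 0 0.006 1" --pt "0 0 0 0 0 0.004 1" --pt "0 0 0 0 0 0 1" --pt "0 0 0 0 0 0 1" --pt "0 0 0 0 0 0 1"

```text
clock: 19.07
tcp_pos: [0.4187, 0.2884, 0.0328]
orientation: [-2.453, -1.963, -0.001]
contact_force: [-0.1, 0.9, 0.7]
grip_width: 0.0855
gripper_force: 0.0
```

Emit:
apply_moves --pt "0 0 0 0 0 0 0.6" --pt "0 0 0 0 0 0 0.5" --pt "0 0 0 0 0 0 0.4" --pt "0 0 0 0 0 0 0.2" --pt "0 0 0 0 0 0 0.2" --pt "0 0 0 0 0 0 0.2" --pt "0 0 0 0 0 0 0.2" --pt "0 0 0 0 0 0 0.2" --grip_force 40

```text
clock: 19.73
tcp_pos: [0.419, 0.2882, 0.0333]
orientation: [2.453, 1.962, 0.001]
contact_force: [-1.6, -1.2, 6.1]
grip_width: 0.0537
gripper_force: 40.9
```

Emit:
apply_moves --pt "0 0 0 0 0 0 -0.2" --pt "0 0 0 0 0 0 -1" --pt "0 0 0 0 0 0 -1" --pt "0 0 0 0 0 -0.003 -1" --pt "0 0 0 0 0 -0.005 -1" --pt "0 0 0 0 0 -0.006 -1" --pt "0 0 0 0 0 -0.006 -1" --pt "0 0 0 0 0 0 -1" --grip_force 60

```text
clock: 20.4
tcp_pos: [0.4192, 0.2887, 0.0539]
orientation: [2.453, 1.963, 0.003]
contact_force: [0.4, 0.1, -2.8]
grip_width: 0.0527
gripper_force: 63.1
```

```bash
python3 - <<'E'
from h import *
o=telemetry.get_obs();T=pose(o);print(T[:3,3],o["contact_force"],o["grip_width"],o["gripper_force"])
a=grab_frame("wrist"); b=grab_frame("side"); print(silhouettes("brown_jar","side")[0]["extent"])
cv2.imwrite("pics/g4.png",np.hstack([cv2.resize(a[60:384,110:410],(400,432)),cv2.resize(b[150:250,150:243],(400,432),interpolation=cv2.INTER_CUBIC)]))
E
```

```text
[0.41920385 0.28871528 0.05388784] [ 0.3622531   0.07619655 -2.78519665] 0.05271677010179864 63.13130614638794
[190.0, 203.1, 19.6, 28.7]
```

View pics/g4.png

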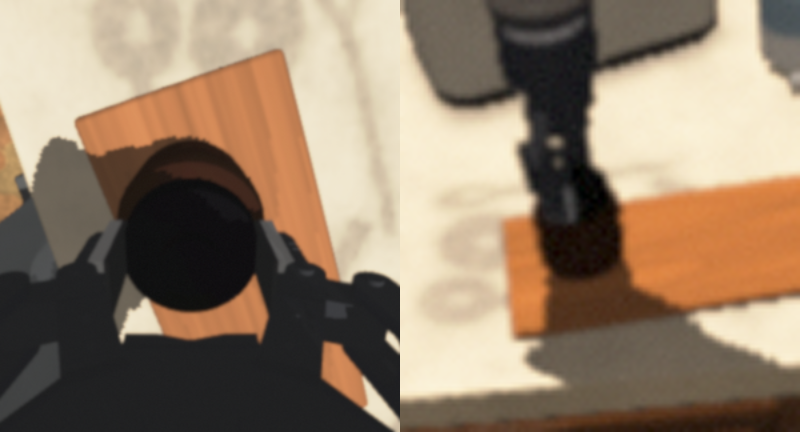

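The crops show the jar upright between the pads, lid gripped on both sides and lifted clear of the board, with its weight on the wrist (2.8 N). I'll lift further and carry it over to cell1.

Emit:
apply_moves --pt "0 0 0 0 0 -0.01 -1" --pt "0 0 0 0 0 -0.02 -1" --pt "0 0 0 0 0 -0.025 -1" --pt "0 0 0 0 0 -0.025 -1" --pt "0 0 0 0 0 -0.025 -1" --pt "0 0 0 0 0 -0.02 -1" --pt "0 0 0 0 0 -0.006 -1" --pt "0 0 0 0 0 0 -1"

```text
clock: 21.22
tcp_pos: [0.4194, 0.2888, 0.1853]
orientation: [2.453, 1.962, 0.005]
contact_force: [-0.6, 0.1, -2.0]
grip_width: 0.0527
gripper_force: 63.6
```

Emit:
apply_moves --pt "0 0 0 -0.01 0.01 0 -1" --pt "0 0 0 -0.02 0.015 0 -1" --pt "0 0 0 -0.03 0.015 0 -1" --pt "0 0 0 -0.035 0.015 0 -1" --pt "0 0 0 -0.035 0.015 0 -1" --pt "0 0 0 -0.035 0.015 0 -1" --pt "0 0 0 -0.035 0.015 0 -1" --pt "0 0 0 -0.035 0.015 0 -1"

```text
clock: 21.88
tcp_pos: [0.4779, 0.0315, 0.182]
orientation: [-2.452, -1.962, 0.004]
contact_force: [1.3, 0.1, -0.6]
grip_width: 0.0527
gripper_force: 63.6
```

Emit:
apply_moves --pt "0 0 0 -0.035 0.01 0 -1" --pt "0 0 0 -0.035 0.008 0 -1" --pt "0 0 0 -0.035 0 0 -1" --pt "0 0 0 -0.035 0 0 -1" --pt "0 0 0 -0.035 0 0 -1" --pt "0 0 0 -0.03 0 0 -1" --pt "0 0 0 -0.02 0 0 -1" --pt "0 0 0 -0.01 0 0 -1"

```text
clock: 22.55
tcp_pos: [0.4427, -0.2027, 0.1818]
orientation: [-2.456, -1.956, 0.004]
contact_force: [0.3, 0.4, -1.9]
grip_width: 0.0529
gripper_force: 63.6
```

Emit:
apply_moves --pt "0 0 0 0 0 0 -1" --pt "0 0 0 0 0 0 -1" --pt "0 0 0 0 0 0 -1" --pt "0 0 0 0 0 0 -1" --pt "0 0 0 0 0 0 -1" --pt "0 0 0 0 0 0 -1" --pt "0 0 0 0 0 0 -1" --pt "0 0 0 0 0 0 -1"

```text
clock: 23.22
tcp_pos: [0.4453, -0.1993, 0.1837]
orientation: [2.452, 1.963, 0.0]
contact_force: [0.3, -0.6, -1.7]
grip_width: 0.0527
gripper_force: 63.6
```

```bash
python3 - <<'E'
from h import *
o=telemetry.get_obs();T=pose(o);print(T.round(4),o["contact_force"],o["grip_width"],o["joints"].round(2))
a=grab_frame("wrist")
for d in silhouettes("caddy","wrist")[:1]: print("caddy w",d["p"],d["extent"],*fit(caddy_pts,[.446,-.2,-.22],d["mask"],"wrist",T))
for d in silhouettes("spice_jar","wrist")[:1]: print("spice",d["p"],d["extent"],*fit(lambda x,y:cyl(x,y,[(.021,.01),(.021,.106)]),[.468,-.1],d["mask"],"wrist",T))
b=grab_frame("side")
d=silhouettes("brown_jar","side")
J=lambda h:(lambda x,y:cyl(x,y,[(q,z-.01+h) for q,z in JAR]))
if d: print("jar side",d[0]["extent"],*fit(J(.01+T[2,3]-.0333),[.445,-.2],d[0]["mask"],"side"))
d=silhouettes("caddy","side")
if d: print("caddy side",d[0]["p"],*fit(caddy_pts,[.446,-.2,-.22],d[0]["mask"],"side"))
E
```

```text
[[ 2.189e-01  9.758e-01  2.000e-04  4.453e-01]
 [ 9.758e-01 -2.189e-01 -1.000e-04 -1.993e-01]
 [-0.000e+00  2.000e-04 -1.000e+00  1.837e-01]
 [ 0.000e+00  0.000e+00  0.000e+00  1.000e+00]] [ 0.26540336 -0.64059908 -1.67651774] 0.05271742990828284 [ 0.72  0.22 -0.49  1.97  0.12  0.98 -0.04]
caddy w 0.6 [254.2, 163.2, 103.9, 262.9] [ 0.44497542 -0.20404723 -0.22415581] 0.01618824350948944
spice 0.85 [253.9, 82.3, 43.9, 50.3] [ 0.46641602 -0.10337511] 0.08400200601805419
jar side [242.6, 151.3, 17.1, 30.2] [ 0.445 -0.2  ] 1.0
caddy side 0.81 [ 0.4450949  -0.20264644 -0.23798235] 0.05402873869079294
```

Emit:
apply_moves --pt "0 0 0 -0.003 0 0.01 -1" --pt "0 0 0 0 0 0.02 -1" --pt "0 0 0 0 0 0.025 -1" --pt "0 0 0 0 0 0.025 -1" --pt "0 0 0 0 0 0.015 -1" --pt "0 0 0 0 0 0.01 -1" --pt "0 0 0 0 0 0 -1" --pt "0 0 0 0 0 0 -1"

```text
clock: 24.18
tcp_pos: [0.4445, -0.2025, 0.0784]
orientation: [-2.453, -1.962, 0.0]
contact_force: [0.0, 0.3, -1.5]
grip_width: 0.0525
gripper_force: 63.6
```

Emit:
apply_moves --pt "0 0 0 0 0 0.003 -1" --pt "0 0 0 0 0 0.003 -1" --pt "0 0 0 0 0 0.003 -1" --pt "0 0 0 0 0 0.003 -1" --pt "0 0 0 0 0 0.002 -1" --pt "0 0 0 0 0 0.002 -1" --pt "0 0 0 0 0 0 -1" --pt "0 0 0 0 0 0 -1"

```text
clock: 24.85
tcp_pos: [0.4445, -0.2025, 0.0625]
orientation: [-2.453, -1.962, 0.0]
contact_force: [0.4, -0.2, -1.5]
grip_width: 0.0525
gripper_force: 63.7
```

The jar is inside the cell with no wall contact. I'll continue down.

Emit:
apply_moves --pt "0 0 0 0 0 0.004 -1" --pt "0 0 0 0 0 0.005 -1" --pt "0 0 0 0 0 0.005 -1" --pt "0 0 0 0 0 0.005 -1" --pt "0 0 0 0 0 0.004 -1" --pt "0 0 0 0 0 0.002 -1" --pt "0 0 0 0 0 0 -1" --pt "0 0 0 0 0 0 -1"

```text
clock: 25.52
tcp_pos: [0.4445, -0.2025, 0.0375]
orientation: [-2.453, -1.963, 0.0]
contact_force: [-0.2, 0.4, -2.2]
grip_width: 0.0526
gripper_force: 63.7
```

Emit:
apply_moves --pt "0 0 0 0 0 0.001 -1" --pt "0 0 0 0 0 0 -1" --pt "0 0 0 0 0 0.001 -1" --pt "0 0 0 0 0 0 -1" --pt "0 0 0 0 0 0.001 -1" --pt "0 0 0 0 0 0 -1" --pt "0 0 0 0 0 0 -1" --pt "0 0 0 0 0 0 -1"

```text
clock: 26.18
tcp_pos: [0.4446, -0.2026, 0.0346]
orientation: [2.453, 1.962, 0.0]
contact_force: [1.2, 0.4, -2.4]
grip_width: 0.0529
gripper_force: 63.7
```

Emit:
apply_moves --pt "0 0 0 0 0 0.0005 -1" --pt "0 0 0 0 0 0 -1" --pt "0 0 0 0 0 0.0005 -1" --pt "0 0 0 0 0 0 -1" --pt "0 0 0 0 0 0.0005 -1" --pt "0 0 0 0 0 0 -1" --pt "0 0 0 0 0 0 -1" --pt "0 0 0 0 0 0 -1"

```text
clock: 26.85
tcp_pos: [0.4447, -0.2026, 0.0336]
orientation: [2.453, 1.962, -0.0]
contact_force: [-1.5, 0.9, 4.8]
grip_width: 0.0527
gripper_force: 64.6
```

It is on the floor (4.8 N). I'll release and retreat.

Emit:
apply_moves --pt "0 0 0 0 0 0 0.3" --pt "0 0 0 0 0 0 0.45" --pt "0 0 0 0 0 0 0.6" --pt "0 0 0 0 0 0 0.7" --pt "0 0 0 0 0 0 0.7" --pt "0 0 0 0 0 0 0.7" --pt "0 0 0 0 0 0 0.7" --pt "0 0 0 0 0 0 0.7"

```text
clock: 27.52
tcp_pos: [0.4445, -0.2025, 0.0331]
orientation: [-2.453, -1.963, -0.0]
contact_force: [0.1, 0.5, 0.8]
grip_width: 0.0727
gripper_force: 0.0
```

Emit:
apply_moves --pt "0 0 0 0 0 -0.005 0.7" --pt "0 0 0 0 0 -0.015 0.7" --pt "0 0 0 0 0 -0.025 0.7" --pt "0 0 0 0 0 -0.03 0.7" --pt "0 0 0 0 0 -0.03 0.7" --pt "0 0 0 0 0 -0.03 0.7" --pt "0 0 0 0 0 -0.02 0.7" --pt "0 0 0 0 0 -0.005 0.7"

```text
clock: 28.18
tcp_pos: [0.4467, -0.2031, 0.1972]
orientation: [2.448, 1.959, 0.004]
contact_force: [0.6, -0.2, 0.0]
grip_width: 0.0725
gripper_force: 0.0
```

```bash
python3 - <<'E'
from h import *
o=telemetry.get_obs();T=pose(o);print(T[:3,3],o["contact_force"],o["grip_width"])
SP=[(.021,.01),(.021,.106)]
for c in("wrist","top","side"):
  grab_frame(c)
  for t,P,x0 in(("shaker",SHK,[.424,-.3]),("brown_jar",JAR,[.445,-.203]),("spice_jar",SP,[.467,-.103])):
    for d in silhouettes(t,c)[:2]: 
      x,e=fit(lambda x,y:cyl(x,y,P),x0,d["mask"],c,T); print(c,t,round(d["p"],2),np.round(d["extent"]),x.round(4),round(e,3))
  d=silhouettes("caddy",c)
  if d: print(c,"caddy",*fit(caddy_pts,[.445,-.202,-.22],d[0]["mask"],c,T))
E
```

```text
[ 0.44670558 -0.20311771  0.19724505] [ 0.58703138 -0.1583284   0.0468917 ] 0.07254262863208986
wrist shaker 0.68 [253. 244.  31.  47.] [ 0.425  -0.2909] 0.259
wrist brown_jar 0.69 [251. 173.  58.  64.] [ 0.4433 -0.2028] 0.119
wrist spice_jar 0.82 [251.  79.  46.  50.] [ 0.4667 -0.1031] 0.071
wrist spice_jar 0.41 [253. 245.  32.  44.] [ 0.467 -0.103] 1.0
wrist caddy [ 0.44544443 -0.20406029 -0.21773704] 0.03040122753037311
top shaker 0.5 [133. 233.  15.  13.] [ 0.424 -0.3  ] 1.0
top brown_jar 0.78 [319. 211.  17.  22.] [ 0.4446 -0.2005] 0.239
top brown_jar 0.15 [302. 207.  59.  39.] [ 0.4629 -0.1931] 0.763
top caddy [ 0.44503436 -0.19653209 -0.2412336 ] 0.40813147617220125
side shaker 0.71 [137. 222.  16.  21.] [ 0.424 -0.3  ] 1.0
side spice_jar 0.64 [302. 183.  12.  24.] [ 0.4893 -0.1048] 0.361
side caddy [ 0.44453453 -0.20483992 -0.23180152] 0.10992245064552852
```

Emit:
apply_moves --pt "0 0 0 -0.02 0 0 0.7" --pt "0 0 0 -0.03 0 0 0.7" --pt "0 0 0 -0.03 0 0 0.7" --pt "0 0 0 -0.03 0 0 0.7" --pt "0 0 0 -0.03 0 0 0.7" --pt "0 0 0 -0.01 0 0 0.7" --pt "0 0 0 0 0 0 0.7" --pt "0 0 0 0 0 0 0.7"

```text
clock: 29.6
tcp_pos: [0.4117, -0.3484, 0.1929]
orientation: [-2.453, -1.961, -0.001]
contact_force: [0.7, 0.3, 0.6]
grip_width: 0.0728
gripper_force: 0.0
```

```bash
python3 - <<'E'
from h import *
grab_frame("wrist"); T=pose(); a=grab_frame("wrist"); print(T[:3,3])
for t,P,x0 in(("shaker",SHK,[.424,-.3]),("brown_jar",JAR,[.445,-.203]),("spice_jar",[(.021,.01),(.021,.106)],[.467,-.103])):
  q=proj(cyl(*x0,P),"wrist",T); print("expected",t,((q.max(0)+q.min(0))/2).round(),np.ptp(q,axis=0).round())
  for d in silhouettes(t,"wrist")[:2]:
    x,e=fit(lambda x,y:cyl(x,y,P),x0,d["mask"],"wrist",T); print(t,round(d["p"],2),np.round(d["extent"]),x.round(4),round(e,3))
E
```

```text
[ 0.41216013 -0.34741292  0.19300425]
expected shaker [255. 134.] [41. 42.]
shaker 0.75 [255. 132.  38.  36.] [ 0.4224 -0.299 ] 0.223
expected brown_jar [254.  39.] [70. 82.]
brown_jar 0.79 [255.  42.  70.  83.] [ 0.4429 -0.2077] 0.116
expected spice_jar [254. -77.] [ 50. 108.]
spice_jar 0.31 [254.  42.  68.  83.] [ 0.467 -0.103] 1.0
```

The shaker and jar both match the expected upright outlines in their cells, and the arm is clear of everything. Handing in.

```bash
python3 -c "
from bench import order
print(order.hand_in())"
```

```text
the job is handed in; nothing more can be done
None
```

Job handed in after about 30 s: the shaker stands in cell0, the brown jar in cell1 and the spice jar still in cell2, with both moved containers matching upright outlines in the last wrist view and the mug, wipes canister and tub left alone.

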